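Show the notched reference plate to the label reader

ROBOT

A 6-joint arm with a two-finger parallel gripper is mounted at the origin on the work surface. World frame = base frame: x ahead of the robot, y to its left, z up, the work surface at z = 0. Lengths are in m, angles in degrees, forces in N, time in s.
With the tool pointing down it reaches from about 0.4 to 0.825 m from the base axis. Payload 7 kg.
Tool frame: the origin (TCP) lies midway between the tips of the shut fingers; the grasp point (between the pads) lies 19 mm behind it; z points along the fingers, x is the direction in which the jaws open and shut, and the axes are right-handed (so a half turn about z gives the same grasp; the last joint's range is limited). The gripper opens to 88 mm and grips with 3 to 60 N. Pads are 19 mm wide; open, the fingers measure 130 mm over their backs; the gripper's body (78 mm by 193 mm) begins 47 mm behind the grasp point.
Start: joints at [-58.665, 20.546, 0.682, 0, -70.136, -16.507], TCP at [0.173, -0.653, 0.2] pointing down, gripper open.
Joint ranges: [-176.03, 176.03], [-82.01, 121.73], [-58.28, 71.71], [-173.87, 95.51], [-174.79, -0.11], [-173.66, 173.66]. Speed limits (degrees/s): [136.94, 136.94, 172.46, 180, 180, 180].

INTERFACE

Orientations are given as [roll, pitch, yaw] about the fixed x, y, z axes, in that order (R = Rz(yaw) Ry(pitch) Rx(roll)).
In Python, from plant import ctrl, vision, nets gives the robot as it stands.
- The arm moves only by the shell command python3 -m jog 'ROWS'. ROWS is text: rows parted by semicolons, each of 7 numbers parted by spaces: the turn, a rotation vector about the tool's x, y, z in units of 0.1 rad (1.0 is 0.1 rad), then the shift along the tool's x, y, z in units of 4 cm (1.0 is 4 cm), then the opening, from -1 (shut) to 1 (fully open). In form: rx ry rz x y z jaw; .... A call has 1 to 8 rows; each row shifts and turns the commanded pose from where the row before left it, along the tool's axes as they then stand; what a row does not reach is not made up. A row lasts 1/8 s, in which the tool goes at most 62.5 mm and 10.7 degrees, less where a joint would pass 70% of its speed; a pose out of reach is approached as far as the arm can. A call with a number of a shift or a turn outside -1 to 1 is refused whole. A call with a gripper value outside its range is refused whole. The fingers move at their own pace and stop on an object; the grip force is fixed at half the most. Time passes only in rows, so rows that do not move let the fingers close. It gives the time, the measured TCP pose, the force and the opening at its end, in the units of the state.
- ctrl.get_obs(): the state, without advancing time (a new reading comes with each control period).
- vision.snapshot(name): name is "side" or "top" or "wrist"; returns (picture, depth): 480x640x3 uint8, red, green, blue; 480x640 float32, m along the optical axis (not along the pixel's ray), 0 where there is no reading.
- vision.camera_info(name): a dict with "camera_matrix" (3x3 intrinsics, pixels), "D" ([k1, k2, p1, p2, k3] as OpenCV has them; the pictures are not rectified), "camera_from_world" (4x4, takes a point from world to camera coordinates); the wrist camera has in their place "tool_from_camera" (4x4, takes a point from camera to tool coordinates, whose origin is the TCP and whose axes are the tool frame's). Camera axes: x right, y down, z forward; pixel columns grow to the right and rows downward; lengths in m; the calibration is good to about 2 mm. A picture is of the moment at which its call begins: read the wrist's pose just before it. camera_info takes no time and is no camera call.
- ctrl.close_job(): hands the job in, once; it reports no verdict.
Trained networks look in the newest picture that a camera, given by its name, has taken for a name from the list of things; names that differ only in an ending like _2 or _b are one class to them, and where a whole thing is asked for, a point or a joint stands for the part that bears it (a point fixed in the world has none). Each returns a list of dicts, best first, with "score" (0 to 1); they miss things now and then, are a little off and sometimes report something else, mostly with a low value. They report only what shows in the picture. A call takes as long as a camera call. They do not tell look-alikes from the thing itself.
- nets.boxes_of(target, camera): "location" ([x, y, z] in m, in world coordinates, good to about 4 mm: the middle of the surface that is visible of it).
The state is a dict: "clock": time; "joint_pos": joint angles; "qvel": joint speeds; "tau": joint torques, N m; "tool_pos": TCP position; "orientation": TCP orientation; "force": force on the tool from outside, world axes, zero at the start; "moment": the same for the moment, N m; "opening": finger opening in m.
Only numpy, scipy, OpenCV 4.12 (cv2) and the standard library are available. Lean on these libraries where they do the work, as an engineer would, in place of code of your own. Each camera call takes 0.05 s, during which the arm holds its last target.

TASK

Two thick glass plates stand on edge in slotted stands; the one with a small notch in its top corner has a frosted, labelled end at the notch, and the label is on the face you look at when the notch is at the top left. Take that plate by its clear part (keep the fingers off the frosted end), lift it out, and hold it still in the gripper with the frosted end over the middle of the label reader's square pad, about 15 cm up, tipped at least halfway over so that the label faces up. Finish while holding it there, touching nothing else with it, and leave the plain plate and everything else on the bench where they are.

Things in the scene. Friction and masses are not known exactly. Their poses are not given: they have to be found in the camera images.
- plate: Notched glass plate, 110 x 8 x 50 mm, 110 g, on its long edge in stand_a. Origin: middle of its lower edge. x: along the 110 mm, to the frosted end; y (thickness): the way the labelled face looks; z: up, to the notched edge. Clear from x = -55 to 20 mm, frosted white from 20 to 55, where the paper label is on the +y face. Notch: 9 x 9 mm missing at the corner x = 55, z = 50 mm.
- label (a point): Middle of the paper label, at x = 38, y = 4, z = 22 mm in the plate's frame, same axes as the plate.
- stand_a: Grey stand, 134 x 44 x 22 mm, fixed, holding the notched plate. Origin: middle of its underside; its axes run as the plate's, x along the slot. Slot 9.6 mm wide, 113 mm long, 14 mm deep, its floor 8 mm above the bench, so the plate's top edge is 58 mm above the bench; the plate lifts straight up out.
- stand_b: The same kind of stand, fixed, holding the plain plate.
- blank: Plain clear glass plate, 110 x 8 x 50 mm, without notch, frosted end or label, in the other stand. Origin: middle of its lower edge. To be left alone.
- reader: Label reader fixed to the bench: a white square pad, 100 x 100 x 12 mm, and beyond it (its +x side, away from the robot) a grey post and a small head on it, 95 to 150 mm from the pad's centre, up to 245 mm high. Origin: underside of the pad's centre.
- pad (a point): Middle of the top of the reader's pad, 12 mm above the bench; the label is to be shown over it.
- amber_bottle: Bystander: amber bottle, 62 mm across, 125 mm high, origin at its foot.
- clear_bottle: Bystander: clear bottle, 60 mm across, 115 mm high, origin at its foot.
- beaker: Bystander: glass beaker, 68 mm across, 85 mm high, origin at its foot.
- dish: Bystander: low dish, 84 mm across, 15 mm high, origin at its foot.
- pen: Bystander: marker pen lying on the bench, 12 mm thick, 115 mm long, origin under its middle.
Things that resemble listed ones, but are neither listed nor needed, are in the scene too. Leave any blue or red look-alike of the stand_b alone. Leave any brown look-alike of the reader alone.

How it is judged:
By the outcome, as a careful person would: the job done as asked, in the order asked, and still so for the second after the job is handed in, while the arm keeps its last pose, push and grip.
It also fails if it takes over 38 s, if anything falls off the work surface, if the arm or the gripper's body presses on something with over 40 N, if the wrist force passes 120 N, or if a joint passes its speed limit or range.

## Working session

There is one attempt and no reset: what is moved stays moved. The work goes in short steps, Python scripts to look and compute and a shell command to move; the robot and the scene stay as the last step left them, time stands still between calls to the robot, and variables do not carry over. Pictures are saved under pics/ and viewed, and the job is handed in when it is done.

```bash
ls; mkdir -p pics; python3 - <<'E'
from plant import ctrl, vision, nets
import cv2
print(ctrl.get_obs())
for n in ["top","side"]:
    p,d=vision.snapshot(n); cv2.imwrite(f"pics/{n}0.png",p[:,:,::-1])
    print(n,vision.camera_info(n))
    for t in ["plate","stand_a","label","blank","reader","amber_bottle","clear_bottle","beaker","dish","pen"]:
        print(t,[( [round(float(v),3) for v in r["location"]],round(r["score"],2)) for r in nets.boxes_of(t,n)])
print(vision.camera_info("wrist"))
print(ctrl.get_obs()["clock"])
E
```

```text
pics
{'clock': 0.0, 'joint_pos': array([-5.86664661e+01,  2.05910700e+01,  6.33476801e-01, -2.07526887e-02,
       -7.01338700e+01, -1.65095748e+01]), 'qvel': array([-0.00138238,  0.04295752, -0.02622643,  0.06899909, -0.03735367,
       -0.01201594]), 'tau': array([-6.95468661e-04, -5.82728970e+01,  2.93055063e+01,  6.99737549e+00,
        6.85686129e-03, -1.92866296e-04]), 'tool_pos': array([ 0.17257127, -0.65202351,  0.19902258]), 'orientation': array([-1.79992710e+02, -9.32367607e-02,  1.04816885e+02]), 'force': array([ 0.22198879, -0.22943199,  0.60708385]), 'moment': array([ 0.02302559,  0.00036288, -0.04725855]), 'opening': 0.08789877781548468}
top {'camera_matrix': array([[487.33529911,   0.        , 308.19250295],
       [  0.        , 487.33529911, 241.61815909],
       [  0.        ,   0.        ,   1.        ]]), 'D': array([0.02182801, 0.        , 0.        , 0.        , 0.        ]), 'camera_from_world': array([[ 0.02302157, -0.99951879,  0.02078943, -0.02959022],
       [-0.98566064, -0.02616961, -0.16669808,  0.53446257],
       [ 0.16716192, -0.01665367, -0.98578879,
[... 1611 characters left out ...]
.332, 0.06], 0.68)]
dish [([0.683, 0.367, 0.009], 0.56)]
pen [([0.385, 0.038, 0.011], 0.52)]
{'camera_matrix': array([[380.94647092,   0.        , 324.3732098 ],
       [  0.        , 380.94647092, 238.4466194 ],
       [  0.        ,   0.        ,   1.        ]]), 'D': array([0.0230559, 0.       , 0.       , 0.       , 0.       ]), 'tool_from_camera': array([[ 9.99999755e-01,  3.15954425e-04, -6.25292382e-04,
        -1.90403131e-04],
       [-1.50970097e-04,  9.68744994e-01,  2.48058689e-01,
        -6.64775903e-02],
       [ 6.84124106e-04, -2.48058533e-01,  9.68744804e-01,
        -1.84412569e-01],
       [ 0.00000000e+00,  0.00000000e+00,  0.00000000e+00,
         1.00000000e+00]])}
1.1
```

View pics/top0.png

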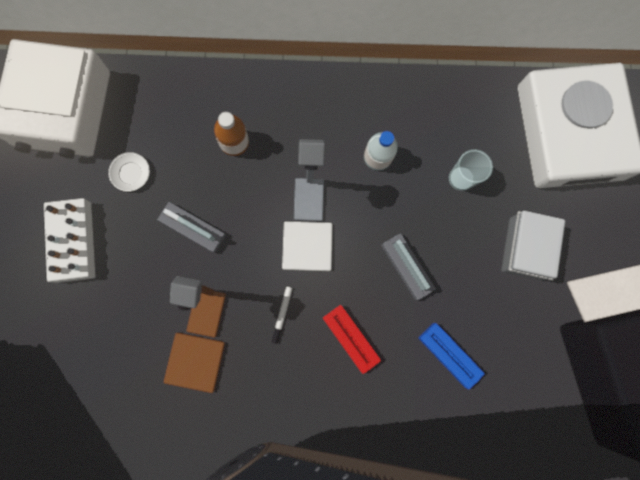

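View pics/side0.png

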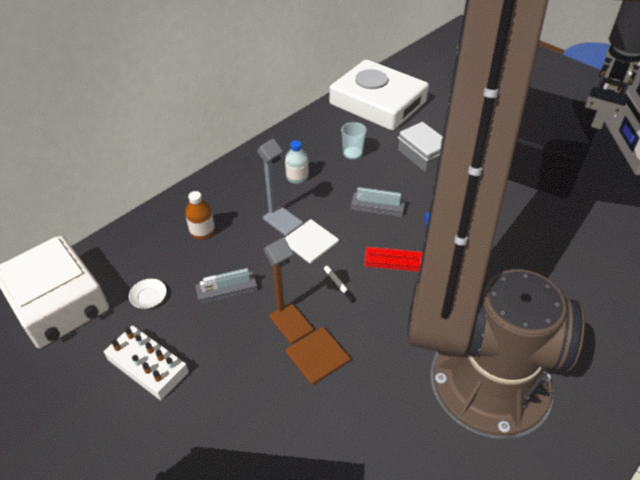

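```bash
python3 - <<'E'
import cv2, numpy as np
a=cv2.imread("pics/top0.png")[190:265,145:240]; b=cv2.imread("pics/side0.png")[255:310,180:275]
a=cv2.resize(a,(760,600),interpolation=cv2.INTER_CUBIC); b=cv2.resize(b,(760,440),interpolation=cv2.INTER_CUBIC)
cv2.imwrite("pics/z1.png",a);cv2.imwrite("pics/z2.png",b)
E
```

```text
(no output)
```

View pics/z1.png

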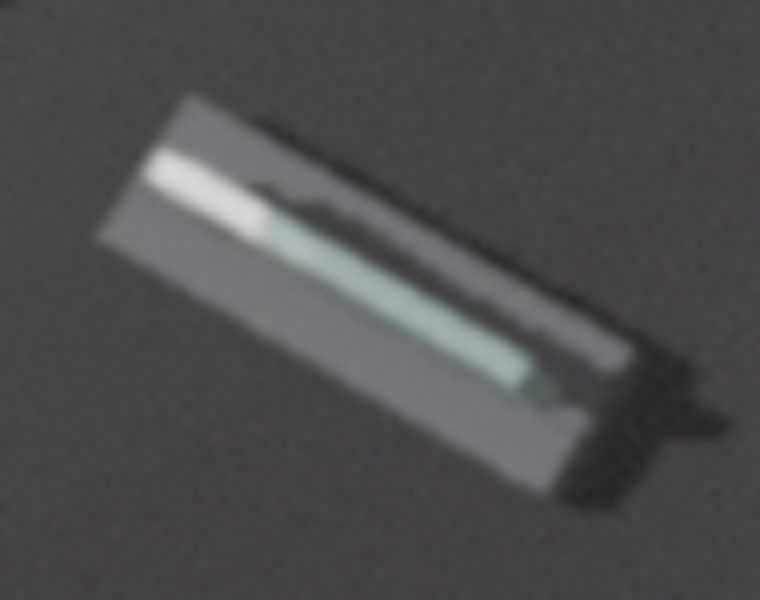

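View pics/z2.png

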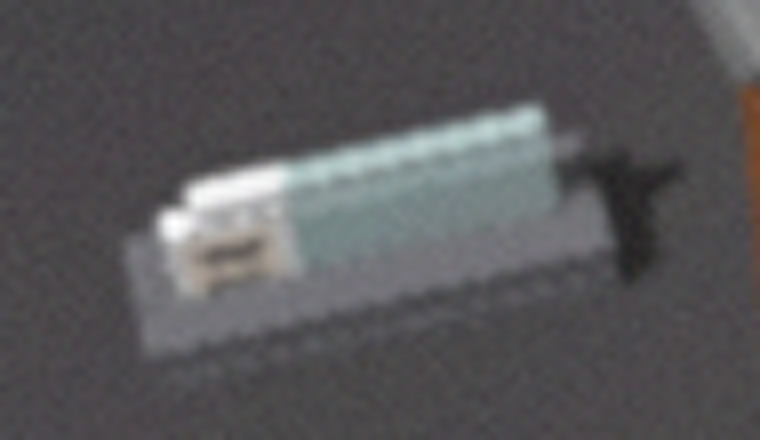

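```bash
cat > h.py <<'E'
from plant import ctrl, vision, nets
import cv2, numpy as np
from scipy.spatial.transform import Rotation as R
def cloud(n,d):
    c=vision.camera_info(n);K=c["camera_matrix"];v,u=np.mgrid[0:480,0:640]
    p=cv2.undistortPoints(np.stack([u,v],-1).reshape(-1,1,2).astype(float),K,c["D"]).reshape(480,640,2)
    P=np.concatenate([p,np.ones((480,640,1))],-1)*d[...,None]
    T=np.linalg.inv(c["camera_from_world"]);W=P@T[:3,:3].T+T[:3,3];W[d<=0]=np.nan
    return W
def atz(n,uv,z):
    c=vision.camera_info(n);T=np.linalg.inv(c["camera_from_world"])
    uv=np.array(uv,float).reshape(-1,1,2);p=cv2.undistortPoints(uv,c["camera_matrix"],c["D"]).reshape(-1,2)
    r=np.c_[p,np.ones(len(p))]@T[:3,:3].T;o=T[:3,3]
    return o+r*((z-o[2])/r[:,2])[:,None]
E
python3 - <<'E'
from h import *
np.set_printoptions(precision=4,suppress=True)
for n in ["top","side"]:
    p,d=vision.snapshot(n); np.save(f"{n}_d.npy",d); np.save(f"{n}_p.npy",p)
W=cloud("top",np.load("top_d.npy"))
c=np.array([(168.75,201.9),(157.5,219.6),(213.75,251.25),(225,233.75)])
s=atz("top",c,0.022);print(s,s.mean(0))
print("edges",np.linalg.norm(s-np.roll(s,-1,0),axis=1))
print("plate",atz("top",[(164,210.5),(210.5,237)],0.058))
for (u,v) in [(185,292),(195,290),(311,153),(205,313),(195,363),(308,246),(310,200)]: print(u,v,W[v,u])
m=(W[...,2]>0.04)&(W[...,0]>.3)
for nm,(a,b,x0,x1) in dict(brown=(0.1,0.35,.3,.5),rd=(-0.1,0.08,.6,.85)).items():
    q=(W[...,1]>a)&(W[...,1]<b)&(W[...,0]>x0)&(W[...,0]<x1)&(W[...,2]>0.1)
    print(nm,q.sum(),np.nanmin(W[q],0),np.nanmax(W[q],0))
# refined stand from both clouds at z band .018-.026
for n in ["top","side"]:
    W=cloud(n,np.load(f"{n}_d.npy")); 
    q=(np.hypot(W[...,0]-.56,W[...,1]-.225)<.09)&(abs(W[...,2]-.022)<.005)
    r=cv2.minAreaRect((W[q][:,:2]*1000).astype(np.float32));print(n,q.sum(),r)
    q=(np.hypot(W[...,0]-.56,W[...,1]-.225)<.09)&(W[...,2]>.045)
    r=cv2.minAreaRect((W[q][:,:2]*1000).astype(np.float32));print(n,q.sum(),r,np.nanmax(W[q][:,2]))
    if n=="side":
        pass
    # reader pad
    q=(np.hypot(W[...,0]-.577,W[...,1]+.013)<.075)&(abs(W[...,2]-.012)<.005)&(np.load(f"{n}_p.npy").min(-1)>150)
    r=cv2.minAreaRect((W[q][:,:2]*1000).astype(np.float32));print(n,"pad",q.sum(),r)
E
```

```text
[[0.6144 0.2726 0.022 ]
 [0.5765 0.2928 0.022 ]
 [0.514  0.1748 0.022 ]
 [0.5508 0.1539 0.022 ]] [0.5639 0.2235 0.022 ]
edges [0.0429 0.1336 0.0423 0.1347]
plate [[0.5877 0.2707 0.058 ]
 [0.537  0.1763 0.058 ]]
185 292 [0.418  0.1795 0.229 ]
195 290 [0.4212 0.163  0.2342]
311 153 [ 0.6538 -0.0145  0.2295]
205 313 [0.3898 0.1879 0.0073]
195 363 [0.2921 0.2005 0.0134]
308 246 [ 0.5317 -0.0167  0.0105]
310 200 [ 0.6296 -0.0187  0.0113]
brown 926 [0.3918 0.1567 0.1005] [0.4443 0.2058 0.2395]
rd 728 [ 0.6326 -0.0379  0.1019] [0.6837 0.006  0.2381]
top 1101 ((565.0276489257812, 225.7047576904297), (136.1703338623047, 45.100284576416016), 61.59343719482422)
top 239 ((564.7716674804688, 225.32791137695312), (111.41236877441406, 8.661869049072266), 62.22176742553711) 0.061069755913158996
top pad 1654 ((542.565673828125, -15.520397186279297), (80.5149154663086, 98.0696792602539), 1.3477405309677124)
side 584 ((561.4655151367188, 228.4285888671875), (134.21469116210938, 50.435272216796875), 60.41531753540039)
side 304 ((561.85400390625, 227.85792541503906), (109.31559753417969, 16.474868774414062), 59.923728942871094) 0.06220119766260379
side pad 1131 ((575.9712524414062, -11.38979721069336), (147.2276611328125, 101.00286102294922), 2.2563672065734863)
```

```bash
python3 -m jog '0 0 0 0 0 -1 1; 0 0 0 0 0 -1 1; 0 0 0 0 0 -1 1; 1 1 0 1 0 -0.5 1; 1 1 0 1 0 0 1; 0 0 0 1 0 0 1'; python3 - <<'E'
from h import *
import pickle
o=ctrl.get_obs(); pickle.dump([o],open("obs.pkl","wb")); print(o["joint_pos"],o["tool_pos"],o["orientation"],o["clock"])
E
```

```text
clock: 1.95
tool_pos: [0.1443, -0.5363, 0.3489]
orientation: [-168.2, -11.8, 103.7]
force: [0.8, -0.0, 0.2]
opening: 0.0874
[-50.44203833  14.67380049   6.88327304   5.64172968 -97.85925457
 -24.62470299] [ 0.14431689 -0.53629207  0.34890097] [-168.17157517  -11.77350243  103.70595242] 1.95
```

```bash
cat > fk.py <<'E'
import numpy as np, itertools
from scipy.spatial.transform import Rotation as R
def ori(q,s4,s6,Rt):
    j=q
    return (R.from_euler('z',j[0],degrees=True)*R.from_euler('y',j[1],degrees=True)*R.from_euler('y',-j[2],degrees=True)
     *R.from_euler('x',s4*j[3],degrees=True)*R.from_euler('y',-j[4],degrees=True)*R.from_euler('x',s6*j[5],degrees=True)*Rt)
E
python3 - <<'E'
from fk import *; import pickle
q0=[-58.666,20.591,.633,-.021,-70.134,-16.51];o0=[-179.993,-.0932,104.817]
o=pickle.load(open("obs.pkl","rb"))[0]
for s4 in(1,-1):
  for s6 in(1,-1):
    Rt=ori(q0,s4,s6,R.identity()).inv()*R.from_euler('xyz',o0,degrees=True)
    e=(ori(o["joint_pos"],s4,s6,Rt).inv()*R.from_euler('xyz',o["orientation"],degrees=True)).magnitude()*57.3
    print(s4,s6,e,Rt.as_matrix().round(3).tolist())
E
```

```text
1 1 20.985878835307787 [[-0.0, -0.001, 1.0], [0.545, 0.838, 0.001], [-0.838, 0.545, 0.0]]
1 -1 11.321062150355646 [[-0.0, -0.001, 1.0], [0.0, 1.0, 0.001], [-1.0, 0.0, -0.0]]
-1 1 16.230759433244693 [[0.0, -0.0, 1.0], [0.545, 0.838, -0.0], [-0.838, 0.545, 0.0]]
-1 -1 0.0006742866946611615 [[0.0, -0.0, 1.0], [-0.0, 1.0, 0.0], [-1.0, -0.0, 0.0]]
```

```bash
cat > plan.py <<'E'
from h import *
def delta(pos,Rm,o=None):
    o=o or ctrl.get_obs()
    R0=R.from_euler('xyz',o["orientation"],degrees=True)
    rv=(R0.inv()*Rm).as_rotvec()/0.1; d=R0.inv().apply(np.array(pos)-o["tool_pos"])/0.04
    d2=Rm.inv().apply(np.array(pos)-o["tool_pos"])/0.04
    print("rot",rv.round(2),"shift(first)",d.round(2),"shift(after rot)",d2.round(2))
down=lambda yaw:R.from_euler('xyz',[180,0,yaw],degrees=True)
E
python3 - <<'E'
from plan import *
delta([.48,-.28,.35],down(104.8)); delta([.48,-.28,.35],down(151.5))
a=down(151.5); print(a.inv().apply(np.array([.563,.2237,.2])-[.48,-.28,.35])/.04)
E
```

```text
rot [-2.04 -2.07  0.02] shift(first) [ 4.15  9.64 -1.16] shift(after rot) [ 4.05  9.75 -0.03]
rot [-1.08 -2.78 -8.07] shift(first) [ 4.15  9.64 -1.16] shift(after rot) [-4.32  9.64 -0.03]
[ 4.18507618 12.05660892  3.75      ]
```

```bash
python3 -m jog '-1 -1 0 0 0 0 1; -1 -1 0 0 0 0 1; 0 0 0 0.5 1 0 1; 0 0 0 0.5 1 0 1; 0 0 0 0.5 1 0 1; 0 0 0 0.5 1 0 1; 0 0 0 0.5 1 0 1; 0 0 0 0.5 1 0 1'; python3 - <<'E'
from plan import *
import pickle
o=ctrl.get_obs(); L=pickle.load(open("obs.pkl","rb"));L.append(o);pickle.dump(L,open("obs.pkl","wb")); print(o["joint_pos"],o["tool_pos"],o["orientation"],o["clock"])
delta([.563,.2237,.3],down(151.5))
E
```

```text
clock: 2.95
tool_pos: [0.3454, -0.3587, 0.3522]
orientation: [180.0, 0.0, 104.8]
force: [-0.2, 0.2, 0.5]
opening: 0.0877
[-2.34209854e+01 -2.24677148e-01 -5.61950498e+00  1.55389727e-03
 -8.45608191e+01 -5.17479459e+01] [ 0.34540062 -0.35865179  0.35217272] [1.79966128e+02 2.86748476e-02 1.04831207e+02] 2.95
rot [ 0.    0.01 -8.15] shift(first) [12.68  8.98  1.3 ] shift(after rot) [ 2.17 15.39  1.3 ]
```

```bash
python3 -m jog '0 0 -1 0.8 0.6 0 1; 0 0 -1 0.7 0.7 0 1; 0 0 -1 0.6 0.8 0 1; 0 0 -1 0.5 0.9 0 1; 0 0 -1 0.45 0.9 0 1; 0 0 -1 0.4 0.9 0 1; 0 0 -1 0.3 1 0 1; 0 0 -1 0.2 1 0 1'; python3 - <<'E'
from plan import *
import pickle
o=ctrl.get_obs(); L=pickle.load(open("obs.pkl","rb"));L.append(o);pickle.dump(L,open("obs.pkl","wb")); print(o["joint_pos"],o["tool_pos"],o["orientation"],o["clock"])
delta([.563,.2237,.3],down(151.5))
E
```

```text
clock: 3.95
tool_pos: [0.4802, -0.0655, 0.3522]
orientation: [180.0, 0.0, 150.9]
force: [1.3, -0.1, -0.3]
opening: 0.0876
[ 1.55476205e+01 -1.59589002e+00 -6.96398801e+00 -8.85162464e-04
 -8.45888122e+01 -4.46824683e+01] [ 0.48023682 -0.06546706  0.35215119] [1.79969074e+02 3.00177671e-02 1.50865061e+02] 3.95
rot [ 0.01  0.01 -0.11] shift(first) [1.71 7.32 1.31] shift(after rot) [1.63 7.34 1.3 ]
```

```bash
python3 -m jog '0 0 0 0.2 1 0 1; 0 0 0 0.2 1 0 1; 0 0 0 0.2 1 0 1; 0 0 0 0.2 1 0 1; 0 0 0 0.2 1 0 1; 0 0 0 0.2 1 0 1; 0 0 -0.1 0.4 1 0 1; 0 0 0 0 0.34 1 1'; python3 - <<'E'
from plan import *
from fk import ori
import pickle
from scipy.optimize import least_squares
o=ctrl.get_obs(); L=pickle.load(open("obs.pkl","rb"));L.append(o);pickle.dump(L,open("obs.pkl","wb")); print(o["joint_pos"],o["tool_pos"],o["orientation"],o["clock"])
delta([.563,.2237,.15],down(151.5))
o0=dict(joint_pos=[-58.666,20.591,.633,-.021,-70.134,-16.51],tool_pos=[.17257,-.65202,.19902])
L=[o0]+L
def fk(q,p):
    Y=lambda a:R.from_euler('y',a,degrees=True)
    A=R.from_euler('z',q[0],degrees=True);B=A*Y(q[1]);C=B*Y(-q[2]);D=C*R.from_euler('x',-q[3],degrees=True)*Y(-q[4])
    return A.apply([p[0],p[1],p[2]])+B.apply([0,0,p[3]])+C.apply([p[4],0,p[5]])+D.apply([p[6],0,0])
f=lambda p:np.concatenate([fk(l["joint_pos"],p)-l["tool_pos"] for l in L])
r=least_squares(f,[0,-.19,.3,.3,.3,0,.25],loss='linear'); print(r.x.round(4),abs(r.fun).max(),np.linalg.svd(r.jac)[1])
np.save("p.npy",r.x)
p,d=vision.snapshot("wrist");cv2.imwrite("pics/w1.png",p[:,:,::-1]);np.save("w1d.npy",d)
for t in["plate","label","stand_a"]: print(t,[(np.round(x["location"],4),round(x["score"],2)) for x in nets.boxes_of(t,"wrist")])
E
```

```text
clock: 4.95
tool_pos: [0.5695, 0.2235, 0.3138]
orientation: [179.7, 0.2, 151.4]
force: [0.5, -0.4, -1.0]
opening: 0.088
[ 3.97394437e+01  1.15313069e+01  2.84732890e+00  5.22273338e-02
 -8.10006270e+01 -6.83853761e+01] [0.56946263 0.22353803 0.31379884] [1.79725804e+02 1.64175981e-01 1.51361702e+02] 4.95
rot [ 0.05  0.03 -0.02] shift(first) [ 0.16 -0.09  4.09] shift(after rot) [ 0.14 -0.07  4.09]
[-0.0121 -0.1916  0.2013  0.6003  0.4759  0.0038  0.4039] 0.014563964182569777 [4.45452205 3.16296287 2.23635727 0.28507139 0.21140295 0.14927387
 0.05801535]
plate [(array([0.5638, 0.2257, 0.0548]), 0.73)]
label [(array([0.5605, 0.2229, 0.0586]), 0.8)]
stand_a [(array([0.5632, 0.2239, 0.0213]), 0.6)]
```

View pics/w1.png

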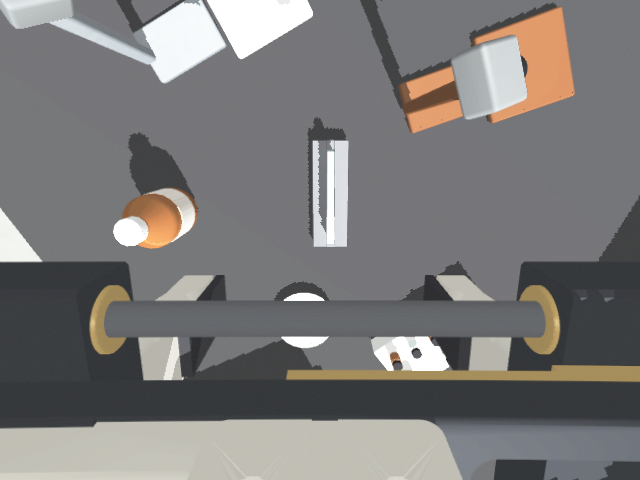

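```bash
cat > wc.py <<'E'
from plan import *
def wcloud(d,o):
    c=vision.camera_info("wrist");K=c["camera_matrix"];v,u=np.mgrid[0:480,0:640]
    p=cv2.undistortPoints(np.stack([u,v],-1).reshape(-1,1,2).astype(float),K,c["D"]).reshape(480,640,2)
    P=np.concatenate([p,np.ones((480,640,1))],-1)*d[...,None];T=c["tool_from_camera"]
    W=P@T[:3,:3].T+T[:3,3];Rm=R.from_euler('xyz',o["orientation"],degrees=True).as_matrix()
    W=W@Rm.T+o["tool_pos"];W[d<=0]=np.nan;return W
def fitp(W):
    q=(np.hypot(W[...,0]-.564,W[...,1]-.225)<.085)
    for lo,hi in[(.017,.028),(.046,.065)]:
        m=q&(W[...,2]>lo)&(W[...,2]<hi)
        print(lo,m.sum(),cv2.minAreaRect((W[m][:,:2]*1000).astype(np.float32)),np.nanmedian(W[m][:,2]))
E
python3 - <<'E'
from wc import *
import pickle
from scipy.optimize import least_squares
L=pickle.load(open("obs.pkl","rb"));fitp(wcloud(np.load("w1d.npy"),L[-1]))
o0=dict(joint_pos=[-58.666,20.591,.633,-.021,-70.134,-16.51],tool_pos=[.17257,-.65202,.19902])
L=[o0]+L
def fk(q,p):
    Y=lambda a:R.from_euler('y',a,degrees=True)
    A=R.from_euler('z',q[0],degrees=True);B=A*Y(q[1]);C=B*Y(-q[2]);C4=C*R.from_euler('x',-q[3],degrees=True);D=C4*Y(-q[4])
    return A.apply([p[0],p[1],p[2]])+B.apply([0,0,p[3]])+C.apply([p[4],0,p[5]])+C4.apply([0,p[7],0])+D.apply([p[6],0,p[8]])
f=lambda p:np.concatenate([fk(l["joint_pos"],p)-l["tool_pos"] for l in L])
g=lambda p:np.concatenate([f(p),1e-3*(p-[0,0,.2,.5,.5,0,.3,-.19,0])])
r=least_squares(g,[0,-.0,.3,.3,.3,0,.25,-.19,0]); print(r.x.round(4),f(r.x).round(4))
E
```

```text
0.017 3042 ((564.7036743164062, 227.40628051757812), (132.49566650390625, 43.9578857421875), 61.4769172668457) 0.021569955657820356
0.046 642 ((564.8399658203125, 226.7841339111328), (109.74835968017578, 7.35652494430542), 61.72542953491211) 0.05745245549674982
[ 1.000e-04 -3.000e-04  1.988e-01  6.016e-01  4.636e-01  0.000e+00
  4.046e-01 -1.915e-01 -1.000e-04] [ 0.  0. -0.  0. -0. -0. -0. -0.  0.  0. -0.  0. -0. -0. -0.]
```

```bash
cat > ik.py <<'E'
from h import *
from scipy.optimize import least_squares
P=[0,0,.199,.6015,.4637,0,.4046,-.1915,0]
lo=np.array([-176.03,-82.01,-58.28,-173.87,-174.79,-173.66]);hi=np.array([176.03,121.73,71.71,95.51,-.11,173.66])
Rt=R.from_matrix([[0,0,1],[0,1,0],[-1,0,0]])
def fk(q,full=False):
    p=P;Y=lambda a:R.from_euler('y',a,degrees=True)
    A=R.from_euler('z',q[0],degrees=True);B=A*Y(q[1]);C=B*Y(-q[2]);C4=C*R.from_euler('x',-q[3],degrees=True);D=C4*Y(-q[4])
    E=A.apply([0,0,p[2]])+B.apply([0,0,p[3]]);F=E+C.apply([p[4],0,0]);G=F+C4.apply([0,p[7],0]);T=G+D.apply([p[6],0,0])
    Rm=D*R.from_euler('x',-q[5],degrees=True)*Rt
    return (T,Rm,E,F,G) if full else (T,Rm)
def ik(pos,Rm,q0):
    def f(q):
        T,r=fk(q);return np.r_[(T-pos)*3,(r.inv()*Rm).as_rotvec()]
    s=least_squares(f,np.clip(q0,lo+1e-3,hi-1e-3),bounds=(lo,hi),x_scale=30.)
    return s.x,np.abs(s.fun).max()
def target(psi,th,pad=(.532,-.016),h=.157,lab=(.004,.04,0.)):
    # tool z heading psi, pitched (90-th) below horizontal; tool x = label normal, tipped th
    c,s=np.cos(np.radians(psi)),np.sin(np.radians(psi));t=np.radians(th)
    z=np.array([c*np.sin(t),s*np.sin(t),-np.cos(t)]);x=np.array([c*np.cos(t),s*np.cos(t),np.sin(t)])
    M=R.from_matrix(np.c_[x,np.cross(z,x),z]);return np.r_[pad,h]-M.apply(lab),M
E
python3 - <<'E'
from ik import *
np.set_printoptions(precision=1,suppress=True)
q,e=ik([.564,.226,.15],R.from_euler('xyz',[180,0,151.6],degrees=True),[39,11,2,0,-81,-68]);print("grasp",q,e)
rng=np.random.default_rng(0)
for th in(65,80):
  for psi in range(-180,180,20):
    S=[]
    pos,M=target(psi,th)
    for k in range(14):
        s,e=ik(pos,M,q if k==0 else rng.uniform(lo,hi))
        if e<1e-3 and not any(np.abs(s-t).max()<2 for t in S):S.append(s)
    for s in S:
        T,_,E,F,G=fk(s,True)
        if min(F[2],G[2])>.1: print(th,psi,s,"E",E*100,"F",F*100,"G",G*100)
E
```

```text
grasp [ 40.2  16.3 -12.2  -0.  -61.5 -68.6] 2.2650519365533463e-13
65 -180 [   8.5   53.1   26.7   -9.8 -127.9   -9.7] E [47.6  7.1 56. ] F [88.7 13.3 35.4] G [90.  -5.6 32.4]
65 -160 [  17.    52.5   20.     3.2 -122.4    3. ] E [45.7 13.9 56.5] F [83.  25.4 31.5] G [89.2  7.2 32.4]
65 -140 [  25.2   49.5    8.9   14.6 -113.    12.2] E [41.4 19.5 58.9] F [73.3 34.5 28.8] G [84.  19.  32.4]
65 -120 [  33.2   44.7   -5.1   24.7 -101.5   17.3] E [35.4 23.1 62.7] F [60.5 39.5 27.3] G [75.1 28.3 32.4]
65 -100 [ 40.7  38.5 -21.2  35.  -89.3  18.6] E [28.4 24.4 67. ] F [46.1 39.7 26.9] G [63.5 34.  32.4]
65 -80 [ 46.9  31.4 -38.7  47.9 -77.7  16.2] E [21.5 22.9 71.2] F [32.2 34.4 27.6] G [50.7 35.4 32.4]
65 -60 [ 48.7  23.6 -56.4  67.3 -68.5  10.2] E [15.9 18.1 75. ] F [21.2 24.1 29.4] G [38.2 32.3 32.4]
65 0 [ -36.3    1.   -58.1 -127.4  -42.5  -26.8] E [ 0.8 -0.6 80. ] F [ 20.  -14.7  40.3] G [16.4  2.4 32.4]
65 20 [-37.6   3.8 -45.2 -96.7 -50.4 -45.9] E [ 3.1 -2.4 79.9] F [ 27.2 -21.   44.9] G [ 17.2 -10.4  32.4]
65 40 [-38.4  11.9 -33.7 -79.5 -64.5 -49.3] E [ 9.7 -7.7 78.8] F [ 35.1 -2
[... 1665 characters left out ...]
.1 -24.2  22.3]
80 60 [-42.3  32.6 -21.1 -74.2 -89.1 -35.4] E [ 23.9 -21.8  70.6] F [ 44.3 -40.3  33.3] G [ 29.8 -34.2  22.3]
80 80 [ -35.5   38.    -6.7  -64.6 -100.3  -40.7] E [ 30.2 -21.5  67.3] F [ 57.  -40.6  34.6] G [ 42.3 -40.2  22.3]
80 100 [ -27.9   44.1    7.   -57.  -112.2  -42.8] E [ 37.  -19.6  63.1] F [ 69.6 -36.9  35.1] G [ 56.2 -41.6  22.3]
80 120 [ -19.8   50.    19.4  -50.  -124.   -42.1] E [ 43.3 -15.6  58.6] F [ 80.9 -29.1  35. ] G [ 69.7 -38.2  22.3]
80 140 [ -11.    55.3   29.2  -41.8 -134.2  -37.4] E [48.5 -9.4 54.2] F [ 89.4 -17.4  33.8] G [ 81.2 -30.3  22.3]
80 160 [  -1.5   59.4   34.4  -29.5 -140.6  -26.9] E [51.8 -1.4 50.5] F [93.8 -2.5 30.9] G [ 89.3 -19.   22.3]
```

```bash
python3 - <<'E'
from plan import *
delta([.5637,.2247,.09],down(151.6))
E
```

```text
rot [-0.02 -0.   -0.06] shift(first) [0.14 0.06 5.55] shift(after rot) [0.14 0.05 5.55]
```

```bash
python3 -m jog '0 0 -0.05 0.1 0 1 1; 0 0 0 0.04 0.05 1 1; 0 0 0 0 0 1 1; 0 0 0 0 0 1 1; 0 0 0 0 0 1 1; 0 0 0 0 0 0.5 1; 0 0 0 0 0 0 1'; python3 - <<'E'
from wc import *
o=ctrl.get_obs();p,d=vision.snapshot("wrist");cv2.imwrite("pics/w2.png",p[:,:,::-1]);fitp(wcloud(d,o))
print(o["tool_pos"],o["orientation"])
p,d=vision.snapshot("side");cv2.imwrite("pics/s2.png",p[:,:,::-1])
delta([.5637,.2247,.03],down(151.6),o)
E
```

```text
clock: 6.02
tool_pos: [0.5642, 0.2242, 0.0924]
orientation: [-180.0, 0.0, 151.5]
force: [-0.6, -0.1, 0.0]
opening: 0.0877
0.017 8061 ((558.8112182617188, 216.34999084472656), (109.29248809814453, 44.04728698730469), 61.394752502441406) 0.02159288613517038
0.046 1820 ((557.76611328125, 214.58334350585938), (81.50198364257812, 7.8333635330200195), 61.36661148071289) 0.05760443547065116
[0.56421984 0.22420787 0.09238541] [-1.79963705e+02  9.34639026e-03  1.51485644e+02]
rot [-0.01  0.   -0.02] shift(first) [0.02 0.01 1.56] shift(after rot) [0.02 0.   1.56]
```

View pics/w2.png

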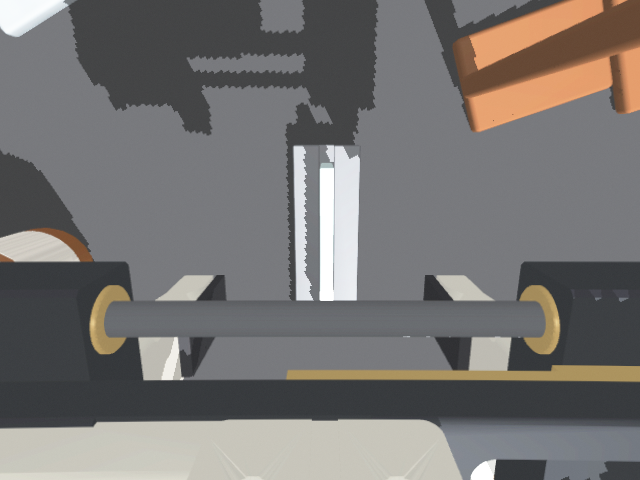

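View pics/s2.png

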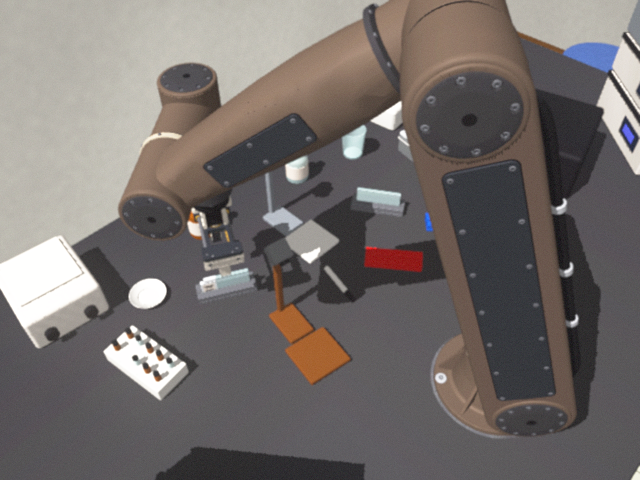

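```bash
python3 -m jog '0 0 0 0 0 0.8 1; 0 0 0 0 0 0.7 1; 0 0 0 0 0 0.05 1; 0 0 0 0 0 0 -1; 0 0 0 0 0 0 -1; 0 0 0 0 0 0 -1; 0 0 0 0 0 0 -1; 0 0 0 0 0 0 -1'
```

```text
clock: 7.12
tool_pos: [0.564, 0.225, 0.03]
orientation: [180.0, 0.0, 151.5]
force: [0.7, -0.1, 0.1]
opening: 0.0433
```

```bash
python3 -m jog '0 0 0 0 0 0 -1; 0 0 0 0 0 0 -1; 0 0 0 0 0 0 -1; 0 0 0 0 0 0 -1; 0 0 0 0 0 0 -1; 0 0 0 0 0 0 -1; 0 0 0 0 0 0 -1'
```

```text
clock: 8.0
tool_pos: [0.5639, 0.225, 0.0298]
orientation: [-180.0, -0.0, 151.5]
force: [-0.4, -0.3, -0.2]
opening: 0.0066
```

```bash
python3 -m jog '0 0 0 0 0 0 -1; 0 0 0 0 0 -0.2 -1; 0 0 0 0 0 -0.5 -1; 0 0 0 0 0 -1 -1; 0 0 0 0 0 -0.8 -1; 0 0 0 0 0 0 -1'; python3 - <<'E'
from wc import *
for n in["side","wrist"]:
    p,d=vision.snapshot(n)
    if n=="side": p=cv2.resize(p[190:330,150:300],(640,597),interpolation=cv2.INTER_CUBIC)
    cv2.imwrite(f"pics/{n}3.png",p[:,:,::-1])
E
```

```text
clock: 8.75
tool_pos: [0.5656, 0.2261, 0.1335]
orientation: [179.7, 0.2, 151.5]
force: [-0.5, 0.4, -2.6]
opening: 0.0067
```

View pics/side3.png

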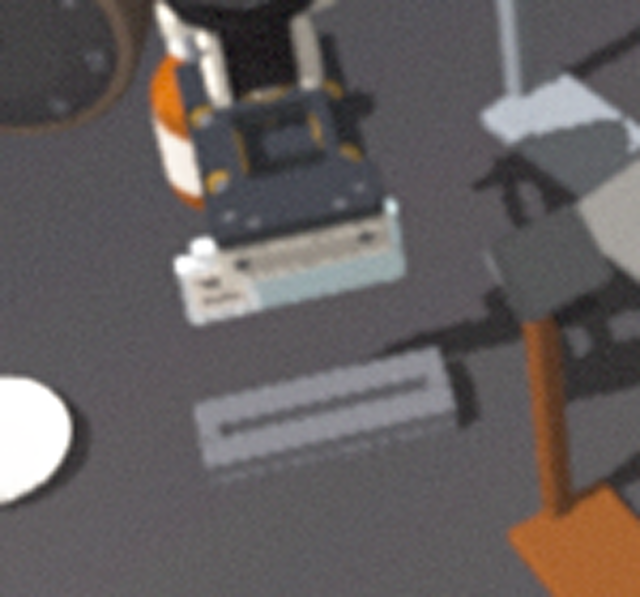

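View pics/wrist3.png

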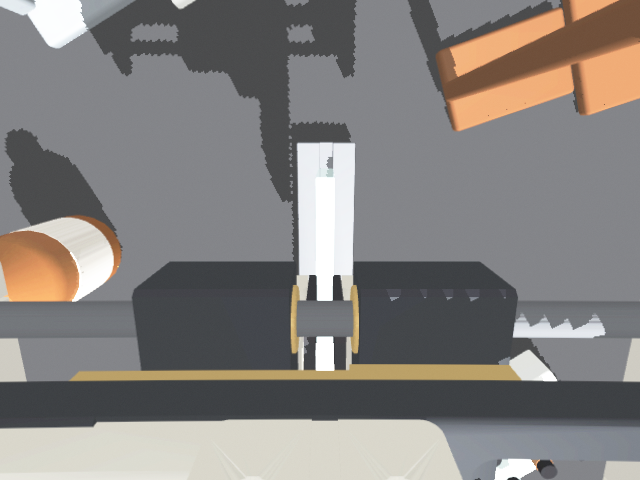

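```bash
python3 -m jog '0 0 0 0 0 -1 -1; 0 0 0 0 0 -1 -1; 0 0 0 0 0 -1 -1; 0 0 0 0 0 -1 -1; 0 0 0.5 0 0 -0.7 -1; 0 0 1 0 0 0 -1; 0 0 1 0 0 0 -1; 0 0 1 0 0 0 -1'; python3 -m jog '0 0 1 0 0 0 -1; 0 0 1 0 0 0 -1; 0 0 1 0 0 0 -1; 0 0 1 0 0 0 -1; 0 0 1 0 0 0 -1; 0 0 1 0 0 0 -1; 0 0 1 0 0 0 -1; 0 0 1 0 0 0 -1'; python3 - <<'E'
from plan import *
from ik import target
pos,M=target(70,68);print(pos,ctrl.get_obs()["joint_pos"]);delta([pos[0],pos[1],.33],down(70)); 
# refine pad centre from top picture
p=np.load("top_p.npy");m=((p.min(-1)>150)).astype(np.uint8);n,l,s,c=cv2.connectedComponentsWithStats(m)
k=l[246,308];q=np.argwhere(l==k)[:,::-1].astype(np.float32);r=cv2.minAreaRect(q);print(s[k],c[k],r,atz("top",[c[k],r[0]],.012))
p=np.load("side_p.npy");m=((p.min(-1)>170)).astype(np.uint8);n,l,s,c=cv2.connectedComponentsWithStats(m)
k=l[240,310];print(k,s[k],c[k],atz("side",[c[k]],.012))
E
```

```text
clock: 9.85
tool_pos: [0.5634, 0.2248, 0.3163]
orientation: [-179.9, -0.0, 131.3]
force: [1.3, -0.4, -1.4]
opening: 0.0065
clock: 10.85
tool_pos: [0.5634, 0.2248, 0.3163]
orientation: [-179.9, 0.1, 85.4]
force: [0.9, -0.4, -1.3]
opening: 0.0066
[ 0.4938998  -0.00372725  0.15329126] [ 4.01661527e+01  1.13138988e+01  2.91296834e+00 -2.53225245e-02
 -8.17510481e+01 -1.34722432e+02]
rot [-0.02  0.02  2.69] shift(first) [-5.83 -1.28 -0.33] shift(after rot) [-5.96  0.32 -0.34]
[ 282  222   50   49 2280] [306.75701754 245.65526316] ((306.70831298828125, 245.66818237304688), (48.21925354003906, 47.398353576660156), 2.045408248901367) [[ 0.53211592 -0.0141297   0.012     ]
 [ 0.53208622 -0.01402966  0.012     ]]
18 [ 285  220   53   43 1255] [310.10996016 240.31474104] [[ 0.52886523 -0.00987904  0.012     ]]
```

```bash
python3 -m jog '0 0 0.9 -1 0 0 -1; 0 0 0.9 -1 0 0 -1; 0 0 0.9 -1 0 0 -1; 0 0 0 -1 0.1 0 -1; 0 0 0 -1 0.1 0 -1; 0 0 0 -1 0 0 -1; 0 0 0 0 0 0 -1'; python3 - <<'E'
from plan import *
from ik import *
np.set_printoptions(precision=2,suppress=True)
o=ctrl.get_obs()
pos,M=target(70,68,pad=(.531,-.013));print(pos,o["joint_pos"],o["tool_pos"],o["orientation"]);delta(pos,M,o)
# check path joints: tilt first in place at height, then down
q=o["joint_pos"];q0=q
for t in range(0,69,8):
    M=target(70,t)[1]; q,e=ik(o["tool_pos"],M,q); T,_,E,F,G=fk(q,True);print(t,q,e.round(4),F[2],G)
E
```

```text
clock: 11.72
tool_pos: [0.5096, -0.0106, 0.3171]
orientation: [-179.9, 0.1, 70.0]
force: [-0.3, -0.2, 0.0]
opening: 0.0064
[ 0.49 -0.    0.15] [  20.9     1.52   -8.21   -0.01  -80.35 -130.88] [ 0.51 -0.01  0.32] [-179.93    0.05   70.02]
rot [-0.01 11.88 -0.  ] shift(first) [ 0.09 -0.47  4.1 ] shift(after rot) [-3.76 -0.48  1.62]
0 [  20.87    1.46   -8.29   -0.    -80.25 -130.87] 0.0 0.7217480392641317 [ 0.51 -0.01  0.72]
8 [  15.24   -0.04   -7.55   -6.68  -77.93 -124.1 ] 0.0 0.7398795335684021 [ 0.49 -0.06  0.72]
16 [   8.71   -0.76   -6.58  -14.38  -76.75 -116.31] 0.0 0.7533918378778368 [ 0.47 -0.12  0.71]
24 [   1.42   -0.63   -5.52  -22.87  -76.95 -107.79] 0.0 0.7609329934835531 [ 0.45 -0.17  0.69]
32 [ -6.3    0.35  -4.6  -31.69 -78.57 -99.06] 0.0 0.7604816599347918 [ 0.44 -0.21  0.66]
40 [-13.95   2.1   -4.08 -40.28 -81.38 -90.64] 0.0 0.7501757563358804 [ 0.42 -0.26  0.63]
48 [-21.05   4.56  -4.06 -48.23 -85.02 -82.88] 0.0 0.7290935308396522 [ 0.41 -0.29  0.59]
56 [-27.25   7.66  -4.51 -55.34 -89.1  -75.89] 0.0 0.697368898008061 [ 0.39 -0.33  0.54]
64 [-32.39  11.32  -5.34 -61.57 -93.39 -69.61] 0.0 0.6558465068304898 [ 0.39 -0.35  0.49]
```

```bash
python3 -m jog '0 1 0 0 0 0 -1; 0 1 0 0 0 0 -1; 0 1 0 0 0 0 -1; 0 1 0 0 0 0 -1; 0 1 0 0 0 0 -1; 0 1 0 0 0 0 -1; 0 1 0 0 0 0 -1; 0 1 0 0 0 0 -1'; python3 -m jog '0 1 0 0 0 0 -1; 0 1 0 0 0 0 -1; 0 1 0 0 0 0 -1; 0 0.9 0 0 0 0 -1; 0 0 0 0 0 0 -1'; python3 - <<'E'
from plan import *
from ik import *
np.set_printoptions(precision=3,suppress=True)
o=ctrl.get_obs();M=R.from_euler('xyz',o["orientation"],degrees=True);print(M.as_matrix(),o["tool_pos"],o["joint_pos"])
W=cloud("side",vision.snapshot("side")[1])
p,d=vision.snapshot("side");cv2.imwrite("pics/s4.png",p[:,:,::-1])
print([(np.round(x["location"],4),round(x["score"],2)) for x in nets.boxes_of("label","side")])
print("pred label",o["tool_pos"]+M.apply([.004,.04,0]))
p,d=vision.snapshot("top");cv2.imwrite("pics/t4.png",p[:,:,::-1])
print([(np.round(x["location"],4),round(x["score"],2)) for x in nets.boxes_of("label","top")])
E
```

```text
clock: 12.72
tool_pos: [0.511, -0.0084, 0.3173]
orientation: [-179.9, -46.0, 70.1]
force: [0.1, 0.1, -1.0]
opening: 0.0061
clock: 13.35
tool_pos: [0.5107, -0.0093, 0.3151]
orientation: [-178.9, -68.2, 69.1]
force: [0.2, 0.8, -1.0]
opening: 0.0066
[[ 0.133  0.94   0.314]
 [ 0.346 -0.341  0.874]
 [ 0.929 -0.007 -0.371]] [ 0.511 -0.009  0.315] [-34.434  13.694  -5.832 -64.536 -95.587 -66.809]
[(array([ 0.506, -0.008,  0.318]), 0.8)]
pred label [ 0.549 -0.022  0.319]
[(array([ 0.506, -0.015,  0.323]), 0.9), (array([ 0.644, -0.015,  0.013]), 0.18)]
```

View pics/s4.png

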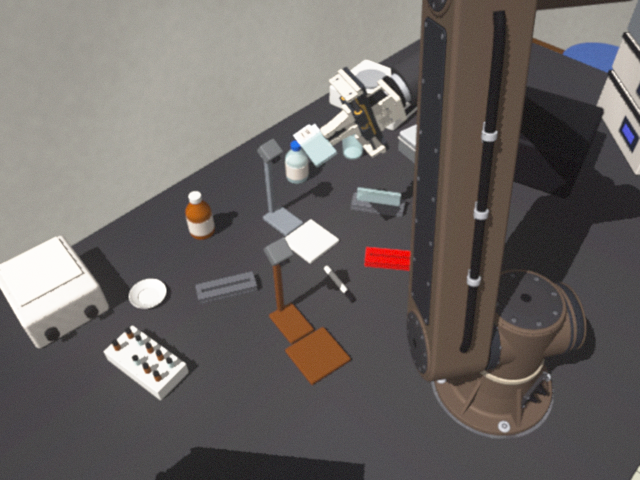

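View pics/t4.png

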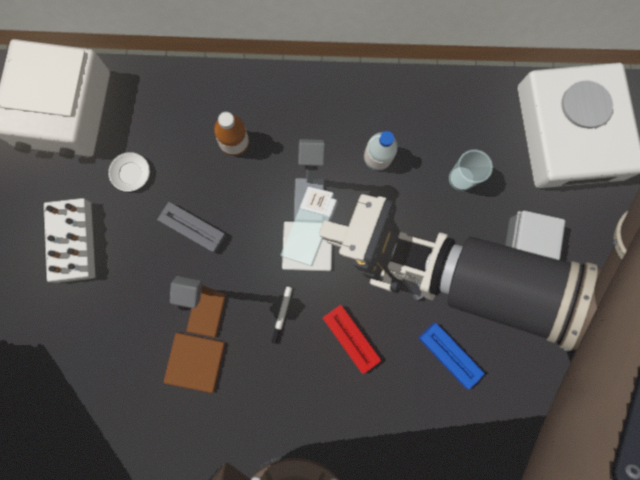

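```bash
python3 - <<'E'
from plan import *
a=cv2.imread("pics/t4.png")[170:270,260:370];cv2.imwrite("pics/t4z.png",cv2.resize(a,(660,600),interpolation=cv2.INTER_CUBIC))
c=vision.camera_info("top");T=c["camera_from_world"]
q=cv2.projectPoints(np.array([[.549,-.022,.319]]),cv2.Rodrigues(T[:3,:3])[0],T[:3,3],c["camera_matrix"],c["D"])[0];print(q,(q-[260,170])*6)
E
```

```text
[[[316.2284184  200.80731074]]] [[[337.37051037 184.84386447]]]
```

View pics/t4z.png

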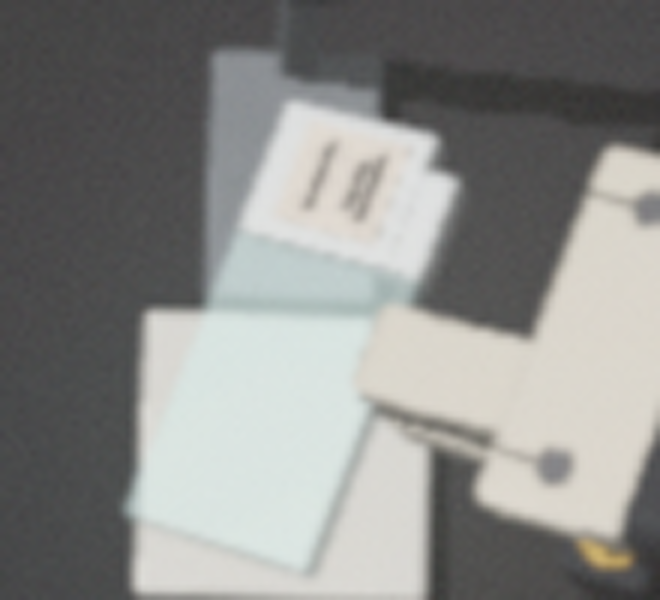

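```bash
python3 - <<'E'
from plan import *
a=cv2.imread("pics/s4.png")[55:185,280:420];cv2.imwrite("pics/s4z.png",cv2.resize(a,(646,600),interpolation=cv2.INTER_CUBIC))
c=vision.camera_info("side");T=c["camera_from_world"];o=ctrl.get_obs();M=R.from_euler('xyz',o["orientation"],degrees=True)
pts=o["tool_pos"]+M.apply([[0,0,0],[0,0,-.019],[0.004,.04,0],[.004,0,-.028]])
q=cv2.projectPoints(pts,cv2.Rodrigues(T[:3,:3])[0],T[:3,3],c["camera_matrix"],c["D"])[0].reshape(-1,2);print((q-[280,55])*4.615)
E
```

```text
[[151.6968818  412.20294022]
 [187.24836187 388.45244642]
 [110.62088318 356.94208519]
 [201.06916972 371.42207036]]
```

View pics/s4z.png

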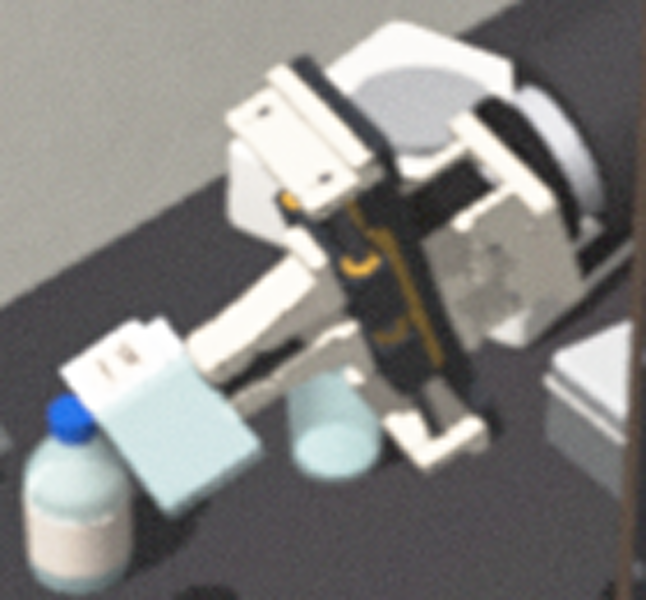

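```bash
python3 - <<'E'
from plan import *
o=ctrl.get_obs();M=R.from_euler('xyz',o["orientation"],degrees=True)
t=np.array([.531,-.012,.160])-M.apply([.004,.04,0]);delta(t,M,o)
E
```

```text
rot [0. 0. 0.] shift(first) [-3.75 -0.51  1.55] shift(after rot) [-3.75 -0.51  1.55]
```

```bash
python3 -m jog '0 0 0 -0.4 -0.1 0.15 -1; 0 0 0 -0.65 -0.1 0.3 -1; 0 0 0 -0.75 -0.1 0.3 -1; 0 0 0 -0.75 -0.1 0.3 -1; 0 0 0 -0.7 -0.1 0.3 -1; 0 0 0 -0.5 0 0.2 -1; 0 0 0 0 0 0 -1; 0 0 0 0 0 0 -1'; python3 - <<'E'
from plan import *
o=ctrl.get_obs();M=R.from_euler('xyz',o["orientation"],degrees=True);l=o["tool_pos"]+M.apply([.004,.04,0]);print("label",l,M.as_matrix()[:,0],o["joint_pos"],o["force"],o["qvel"])
for n in["top","side"]:
    p,d=vision.snapshot(n);c=vision.camera_info(n);T=c["camera_from_world"]
    q=cv2.projectPoints(l[None],cv2.Rodrigues(T[:3,:3])[0],T[:3,3],c["camera_matrix"],c["D"])[0].reshape(2)
    x,y=int(q[0])-60,int(q[1])-50;print((q-[x,y])*6)
    cv2.imwrite(f"pics/{n}5.png",p[:,:,::-1]);cv2.imwrite(f"pics/{n}5z.png",cv2.resize(p[y:y+100,x:x+120,::-1],(720,600),interpolation=cv2.INTER_CUBIC))
    print(c["camera_matrix"][0,0],x,y)
E
```

```text
clock: 14.6
tool_pos: [0.4928, -0.0001, 0.1559]
orientation: [179.9, -68.2, 70.3]
force: [-0.1, -0.2, -0.4]
opening: 0.007
label [ 0.53090398 -0.01221015  0.15968032] [0.12552103 0.35016298 0.92824046] [-34.55788708  25.9208837  -14.85086093 -64.10004688 -86.32452796
 -47.17827957] [-0.09236711 -0.24115925 -0.44555384] [-0.15064603 -0.97286191  0.46297498 -0.02341728  0.02077093  0.01020334]
[360.89755013 300.37624015]
487.33529910911585 247 183
[365.96387562 302.0642598 ]
592.372026749358 248 145
```

View pics/top5z.png

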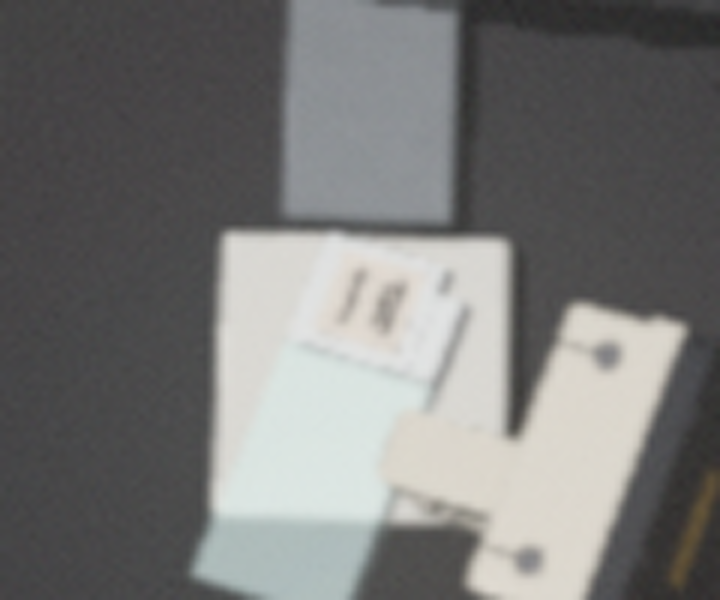

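View pics/side5.png

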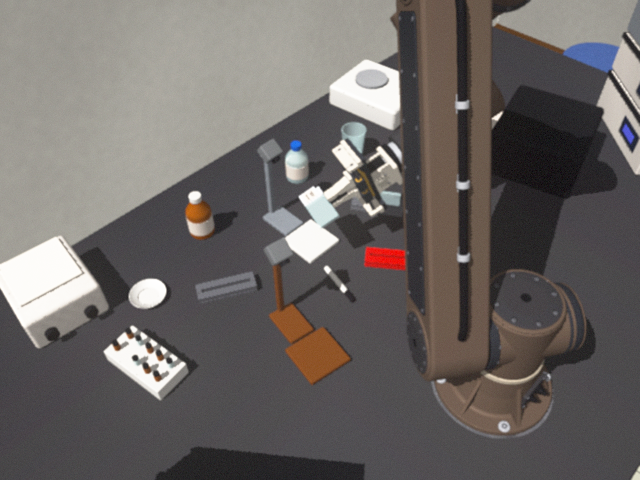

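View pics/side5z.png

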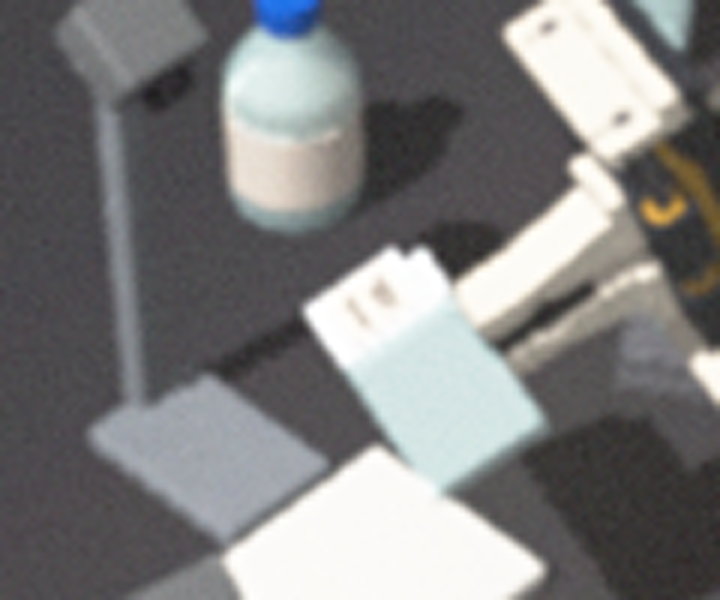

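```bash
python3 -m jog '0 0 0 0 0 0 -1; 0 0 0 0 0 0 -1; 0 0 0 0 0 0 -1; 0 0 0 0 0 0 -1; 0 0 0 0 0 0 -1; 0 0 0 0 0 0 -1'; python3 - <<'E'
from plan import *
o=ctrl.get_obs();print(o["qvel"].round(2),o["force"])
p,d=vision.snapshot("top");a=cv2.imread("pics/top5.png")[:,:,::-1]
print("max diff plate region",np.abs(p[215:285,275:330].astype(int)-a[215:285,275:330]).mean())
cv2.imwrite("pics/top6.png",p[:,:,::-1])
E
```

```text
clock: 15.45
tool_pos: [0.4927, -0.0001, 0.1555]
orientation: [-180.0, -68.2, 70.1]
force: [-1.0, 1.0, -1.4]
opening: 0.0065
[-0.    0.08  0.13  0.13 -0.05 -0.08] [-0.97710281  0.98548559 -1.3625686 ]
max diff plate region 1.2406060606060607
```

View pics/top6.png

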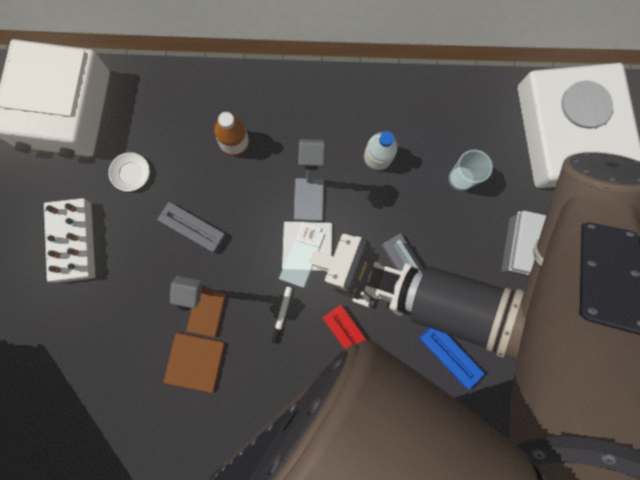

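The picture shows the plate held still over the pad, with the label at about (311, 234) facing up. Every other object is where it was at the start. I'm handing it in.

```bash
python3 -c "
from plant import ctrl
print(ctrl.close_job())"
```

```text
the job is handed in; nothing more can be done
None
```

I gripped the notched plate by its clear part, about 2 mm to the clear side of its middle. I lifted it straight out of its stand and carried it over the reader. I then tipped it about 68° with the label facing up and handed the job in at about 15.5 s while still holding it.

**Last checks:**
- **Position:** the label's computed position is (0.531, -0.012, 0.160) m. The pad centre I measured is about (0.531, -0.013), so the label is about 15 cm above the pad. The label showed within about 1 pixel of the predicted spot in the top picture.
- **Stillness:** two pictures about a second apart showed no visible movement, joint speeds were near zero, and the wrist force was about 2 N.
- **Surroundings:** the other objects look unmoved in the last top picture. The arm hid part of the plain plate's stand, but I never touched it.

**Checks that disagreed:**
- **Opening:** the gripper read about 6.6 mm on the 8 mm plate.
- **Finger overlap:** in the pictures the fingers seem to cover less of the plate than the tool position implies. The plate did not slip at any point.
- **Label network:** in an earlier check, before the final lowering, the network placed the label nearer the middle of the plate. I relied on the label as seen in the picture instead.

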